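# Dispense the white grinding ball by its rocker gate

### The job

Dispense the white ceramic ball into the clear cup: first push the blue carriage with the cup sideways (it has an upright tab for this) all the way to the end stop on the white ball's side, then press down the orange paddle on that same side until the gate lifts and the ball has rolled into the cup, and let the paddle come back up so the gate shuts. Use the fingers only to push and press: touch neither ball, leave the black ball's lever alone so that ball stays in its lane, and leave the other things on the table where they are.

Things in the scene. Friction and masses are not known exactly. Their poses are not given: they have to be found in the camera images.
- dispenser: fixed ball dispenser: grey base 185 x 360 x 10 mm, two sloping green lanes, a lever on each side, a blue carriage in front; 130 mm high. Origin: centre of the base's underside, on the table. x points to the back (away from the robot), y to the left seen from the robot, z up. Left lane at y = +35 mm, right lane at y = -35 mm; their mouths are at x = -20 mm, 88 mm above the table
- left_lever (a joint): left rocking lever, rad: 0 at rest (gate shut, beam level), up to its stop at 0.55 as the orange paddle is pressed down. It pivots 122 mm above the table at dispenser (x, y) = (-22, +95) mm; the gate, a steel blade with a foot, hangs 60 mm inward, the paddle is 65 mm outward. Spring return: 2 N on the paddle starts it, 6 N holds it at the stop. The ball is free above about 0.42 rad (paddle 27 mm down; 35 at the stop)
- right_lever (a joint): right rocking lever, rad: 0 at rest (gate shut, beam level), up to its stop at 0.55 as the orange paddle is pressed down. It pivots 122 mm above the table at dispenser (x, y) = (-22, -95) mm; the gate, a steel blade with a foot, hangs 60 mm inward, the paddle is 65 mm outward. Spring return: 2 N on the paddle starts it, 6 N holds it at the stop. The ball is free above about 0.42 rad (paddle 27 mm down; 35 at the stop)
- left_paddle (a point): middle of the upper face of the left lever's orange paddle, 40 x 40 mm, 130 mm above the table at rest; nothing stands under or over it
- right_paddle (a point): middle of the upper face of the right lever's orange paddle, 40 x 40 mm, 130 mm above the table at rest; nothing stands under or over it
- carriage (a joint): slide of the blue carriage along the dispenser's y, in m: 0 midway, +0.035 at its left end stop (cup in front of and below the left lane's mouth), -0.035 at its right end stop (cup under the right lane). It starts near the middle, stays where it is left and needs 1 to 2 N to push
- tab_top (a point): middle of the top of the carriage's upright blue push tab, 76 mm above the table. The tab is 12 mm thick along the dispenser's y (the sliding direction), 30 mm long along x and stands free from 20 to 76 mm above the table, 57 mm in front of the cup's centre; push on its left or right face
- cup_floor (a point): centre of the inner floor of the clear open catch cup fixed on the carriage, 23 mm above the table; the cup is 58 mm across and its rim is about 80 mm above the table
- white_ball_center (a point): centre of the white ceramic grinding ball, 25 mm across, 30 g. It starts in one of the two lanes, resting against that lane's gate, 107 mm above the table
- dark_ball_center (a point): centre of the black grinding ball, 25 mm across, 30 g, resting against the gate of the other lane
- mug: bystander: black mug with a handle, 114 mm over the handle, 97 mm tall; origin at the centre of its underside
- soap_bottle: bystander: clear soap pump bottle, 182 mm tall; origin at the centre of its underside
- sample_cup: bystander: lidded sample cup with red lid, 70 mm across, 72 mm tall; origin at the centre of its underside
- reagent_bottle: bystander: small red dropper bottle with white tip, 33 mm across, 73 mm tall; origin at the centre of its underside
- tall_glass: bystander: clear tall beaker, 55 mm across, 118 mm tall; origin at the centre of its underside
- dark_bottle: bystander: small black capped bottle, 32 mm across, 64 mm tall; origin at the centre of its underside

How it is judged:
By the outcome, as a careful person would: the job done as asked, in the order asked, and still so for the second after the job is handed in, with the robot touching nothing.
It also fails if it takes over 38 s, if anything falls off the work surface, if the arm or the gripper's body presses on something with over 40 N, if the wrist force passes 120 N, or if a joint passes its speed limit or range.

### The arm

A 6-joint arm with a two-finger parallel gripper is mounted at the origin on a cart in front of the work surface, level with it; the furniture and walls round the work are solid. World frame = base frame: x ahead of the robot, y to its left, z up, the work surface at z = 0. Lengths are in m, angles in rad, forces in N, time in s.
With the tool pointing down it reaches from about 0.375 to 0.975 m from the base axis. Payload 3.8 kg.
Tool frame: the origin (TCP) lies on the centre line of the jaws, within the pads' length; the fingertips stand 22 mm ahead of it and the grasp point (between the pads) lies 3 mm ahead of it; z points along the fingers, x is the direction in which the jaws open and shut, and the axes are right-handed (so a half turn about z gives the same grasp; the last joint's range is limited). The gripper opens to 85 mm and grips with 20 to 120 N. Pads are 22 mm wide; open, the fingers measure 114 mm over their backs; the gripper's body (76 mm by 85 mm) begins 54 mm behind the grasp point. The pads swing forward as they close: fully open they stand 13 mm farther back than shut.
Start: joints at [1.221, 0.264, 1.604, -0, 1.274, -0.037], TCP at [0.208, 0.642, 0.253] pointing down, gripper open.
Joint ranges: [-2.63, 2.63], [-0.94, 2.18], [0.31, 2.57], [-1.31, 4.45], [0, 2.66], [-2.55, 2.55]. Speed limits (rad/s): [2.57, 2.57, 3.14, 3.14, 3.14, 3.14].

### API

Orientations are given as a rotation vector (axis times angle).
In Python, from workcell import bot, viewer gives the robot as it stands.
- The arm moves only by the tool move_arm, never from a script. Its argument "series" is text: rows parted by semicolons, each of 7 numbers parted by spaces: the turn, a rotation vector about the tool's x, y, z scaled (see below), then the shift along the tool's x, y, z scaled (see below), then the opening, from -1 (shut) to 1 (fully open). A call has exactly 8 rows; each row is the pose to reach, as a shift and turn from the pose commanded when the call began, along the tool's axes at that moment; what a row does not reach only later rows make up. The controller multiplies each number of a shift by 100 mm and each number of a turn by 120 degrees. A row lasts 1/10 s, in which the tool goes at most 50 mm and 8.59 degrees, less where a joint would pass 70% of its speed; a pose out of reach is approached as far as the arm can. A call with a number of a shift or a turn outside -1 to 1 is refused whole. A call with a gripper value outside its range is refused whole. The fingers move at their own pace and stop on an object; "squeeze" is the grip in N (left out, the last holds). Time passes only in rows, so rows that repeat a pose let the fingers close, or fill a call up. It gives the time, the measured TCP pose, the force and the opening at its end, in the units of the state.
- bot.read_state(): the state, without advancing time (a new reading comes with each control period).
- viewer.read_camera(name): name is "side" or "top" or "wrist"; returns a dict with "pixels" (420x560x3 uint8, red, green, blue), "K" (3x3 intrinsics, pixels), "world_to_cam" (4x4, takes a point from world to camera coordinates); the wrist camera has in their place "mount" (4x4, takes a point from camera to tool coordinates, whose origin is the TCP and whose axes are the tool frame's). Camera axes: x right, y up, looking along -z (the intrinsics and any distortion apply to the point x, -y, -z); pixel columns grow to the right and rows downward; lengths in m; the calibration is good to about 2 mm. A picture is of the moment at which its call begins: read the wrist's pose just before it. There is no depth.
- bot.finish_job(): hands the job in, once; it reports no verdict.
The state is a dict: "time": time; "q": joint angles; "joint_vel": joint speeds; "joint_torque": joint torques, N m; "tool_pos": TCP position; "tcp_rot": TCP orientation; "wrist_force": force on the tool from outside, world axes, zero at the start; "torque": the same for the moment, N m; "width": opening from 0.0 (shut) to 1.0 (fully open).
Only numpy, scipy, OpenCV 4.12 (cv2) and the standard library are available. Lean on these libraries where they do the work, as an engineer would, in place of code of your own. Each camera call takes 0.05 s, during which the arm holds its last target.

## Working session

There is one attempt and no reset: what is moved stays moved. The work goes in short steps, Python scripts to look and compute and a tool call to move; the robot and the scene stay as the last step left them, time stands still between calls to the robot, and variables do not carry over. Pictures are saved under pics/ and viewed, and the job is handed in when it is done.

Besides the shell and the picture viewer there is one more tool, called after ">>>" as name(argument=value, ...) on one line, values as JSON. move_arm: Moves the arm, as the interface text tells. Its arguments: {"type":"object","properties":{"series":{"type":"string"},"squeeze":{"type":"number"}},"required":["series"]}

```bash
mkdir -p pics; python3 - <<'E'
from workcell import bot, viewer
import cv2,numpy as np
s=bot.read_state(); print({k:np.round(v,3).tolist() for k,v in s.items()})
for n in ("side","top","wrist"):
    c=viewer.read_camera(n); cv2.imwrite(f"pics/{n}0.png",c["pixels"][:,:,::-1])
    print(n,{k:np.round(v,4).tolist() for k,v in c.items() if k!="pixels"})
E
```

```text
{'time': 0.0, 'q': [1.221, 0.265, 1.605, 0.0, 1.274, -0.037], 'joint_vel': [0.0, 0.001, 0.001, -0.001, -0.001, 0.0], 'joint_torque': [-0.0, -51.512, -36.732, 0.0, 0.013, -0.0], 'tool_pos': [0.207, 0.642, 0.252], 'tcp_rot': [2.539, 1.848, -0.003], 'wrist_force': [-0.094, 0.56, -0.214], 'torque': [-0.005, -0.036, 0.029], 'width': 1.002}
side {'K': [[544.2605, 0.0, 291.298], [0.0, 544.2605, 204.4614], [0.0, 0.0, 1.0]], 'world_to_cam': [[-0.995, -0.0978, 0.0216, 0.5075], [0.0818, -0.6686, 0.7391, -0.0727], [-0.0579, 0.7372, 0.6732, -1.3844], [0.0, 0.0, 0.0, 1.0]]}
top {'K': [[497.7038, 0.0, 277.308], [0.0, 497.7038, 211.3997], [0.0, 0.0, 1.0]], 'world_to_cam': [[-0.017, -0.9998, -0.0062, 0.0985], [0.9902, -0.0177, 0.1388, -0.5117], [-0.1389, -0.0038, 0.9903, -1.5111], [0.0, 0.0, 0.0, 1.0]]}
wrist {'K': [[350.0874, 0.0, 274.4071], [0.0, 350.0874, 205.3888], [0.0, 0.0, 1.0]], 'mount': [[1.0, 0.0005, 0.0003, -0.0012], [0.0006, -0.9607, -0.2777, -0.0701], [0.0001, 0.2777, -0.9607, -0.1208], [0.0, 0.0, 0.0, 1.0]]}
```

View pics/top0.png

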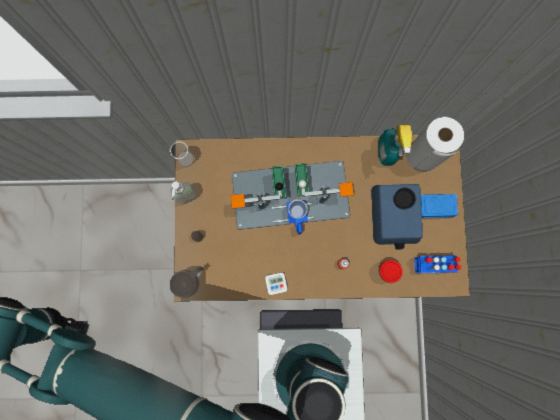

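View pics/side0.png

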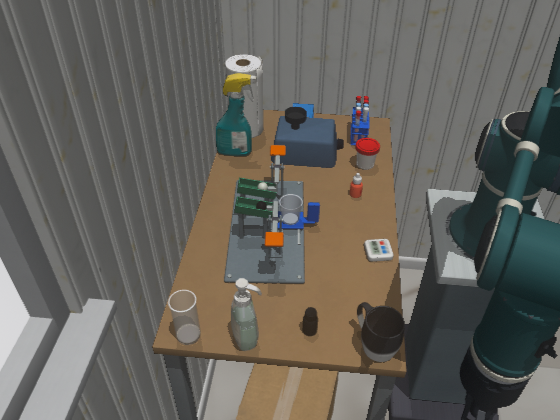

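View pics/wrist0.png

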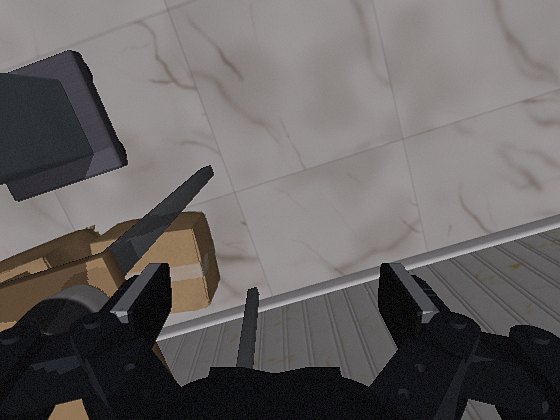

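```bash
python3 - <<'E'
import cv2
t=cv2.imread("pics/top0.png")[150:240,220:365]; cv2.imwrite("pics/topz.png",cv2.resize(t,None,fx=5.5,fy=5.5,interpolation=cv2.INTER_CUBIC))
t=cv2.imread("pics/side0.png")[135:285,220:335]; cv2.imwrite("pics/sidez.png",cv2.resize(t,None,fx=4,fy=4,interpolation=cv2.INTER_CUBIC))
E
```

```text
(no output)
```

View pics/topz.png

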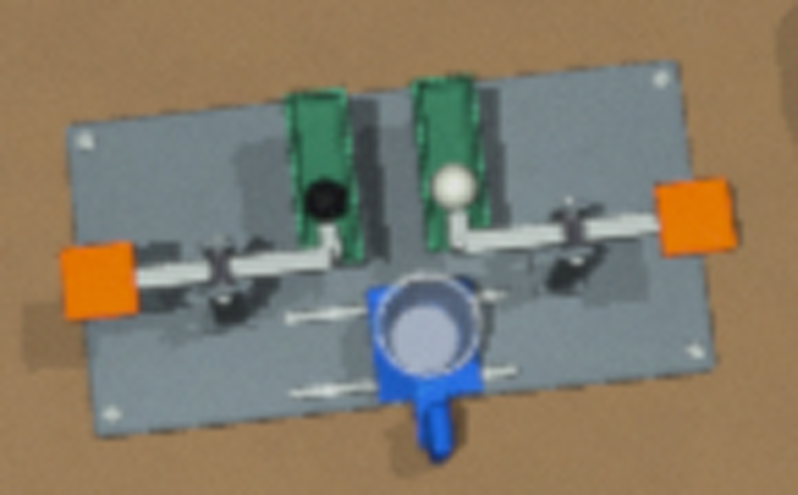

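View pics/sidez.png

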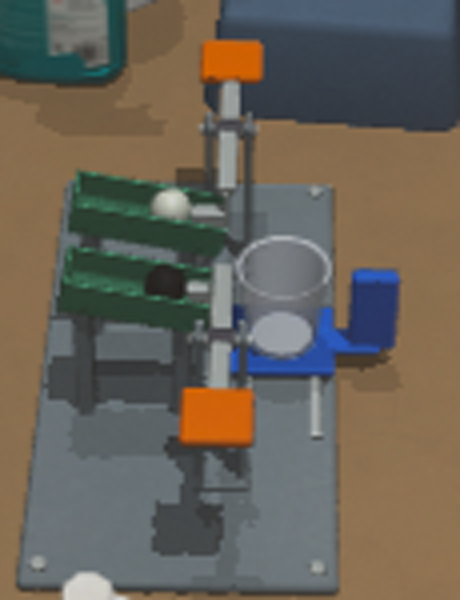

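```bash
cat > h.py <<'E'
import numpy as np
from workcell import bot, viewer
def cams():
    return {n:viewer.read_camera(n) for n in ("top","side")}
def proj(c,p):
    M=c["world_to_cam"]; q=M[:3,:3]@p+M[:3,3]; v=np.array([q[0],-q[1],-q[2]]); u=c["K"]@v; return u[:2]/u[2]
def D2W(pose,l):
    x,y,a=pose; c,s=np.cos(a),np.sin(a); return np.array([x+c*l[0]-s*l[1],y+s*l[0]+c*l[1],l[2]])
E
python3 - <<'E'
from h import *
from scipy.optimize import least_squares
C=cams()
tz=lambda u,v:np.array([220+u/5.5-.4,150+v/5.5-.4]); sz=lambda u,v:np.array([220+u/4-.4,135+v/4-.4])
o=[("top",(.0925,.18,.01),tz(67,125)),("top",(.0925,-.18,.01),tz(679,62)),("top",(-.0925,-.18,.01),tz(716,368)),("top",(-.0925,.18,.01),tz(98,437)),
("top",(-.022,.16,.13),tz(100,281)),("top",(-.022,-.16,.13),tz(696,216)),
("side",(.0925,.18,.01),sz(18,585)),("side",(-.0925,.18,.01),sz(338,588)),("side",(-.0925,-.18,.01),sz(333,185)),("side",(-.022,.16,.13),sz(217,416)),("side",(-.022,-.16,.13),sz(232,62))]
f=lambda p:np.concatenate([proj(C[n],D2W(p,l))-px for n,l,px in o])
r=least_squares(f,[.55,0,0.1],loss="soft_l1"); print(r.x,np.round(r.fun.reshape(-1,2),1).tolist())
P=r.x; np.save("pose.npy",P)
# carriage: tab at local (xc-.057, s); cup floor; unknown xc,s
g=lambda q:np.concatenate([proj(C["side"],D2W(P,(q[0]-.057,q[1],.076)))-sz(376,273), proj(C["top"],D2W(P,(q[0],q[1],.08)))-tz(428,325)])
r=least_squares(g,[-.06,0]); print(r.x,r.fun)
for n,l in(("tab",(r.x[0]-.057,r.x[1],.076)),("tabend",(r.x[0]-.057,-.035,.076)),("rpad",(-.022,-.16,.13)),("ball",(-.02,-.035,.107))): print(n,D2W(P,l),proj(C["top"],D2W(P,l)),proj(C["side"],D2W(P,l)))
E
```

```text
[0.56829138 0.04887718 0.09224987] [[-1.1, 0.6], [-0.6, -0.1], [0.1, 1.2], [-1.1, 1.1], [-0.6, 0.8], [-0.5, 0.7], [-1.2, -1.4], [-0.1, -0.7], [-0.3, -0.9], [-0.5, -1.3], [-0.5, -1.3]]
[-0.05763129 -0.01449831] [-0.54023504 -0.3153594  -0.19952421  0.70321661]
tab [0.45548308 0.02388079 0.076     ] [299.34331947 228.19953774] [313.05976496 202.5346406 ]
tabend [0.45737167 0.00346627 0.076     ] [306.10529048 227.45649458] [312.86412889 197.02054853]
rpad [ 0.56112398 -0.11246912  0.13      ] [345.68607096 189.61022434] [277.0598659  148.78853713]
ball [0.55160059 0.01218362 0.107     ] [302.91510079 194.91518321] [274.9284656  186.79567791]
```

```bash
cat >> h.py <<'E'
from scipy.spatial.transform import Rotation as R
P=np.load("pose.npy")
def rel(l, yaw=None):
    s=bot.read_state(); Rm=R.from_rotvec(s["tcp_rot"]).as_matrix()
    t=D2W(P,l); d=Rm.T@(t-np.array(s["tool_pos"]))*10
    Rt=np.array([[-np.sin(P[2]),np.cos(P[2]),0],[np.cos(P[2]),np.sin(P[2]),0],[0,0,-1]]).T
    w=R.from_matrix(Rm.T@Rt).as_rotvec()/np.radians(120)
    print("t",round(s["time"],2),"tool",np.round(s["tool_pos"],4),"target",t,"shift",np.round(d,3),"turn",np.round(w,3),"F",np.round(s["wrist_force"],2),"w",s["width"])
E
python3 -c "
from h import *
rel((-.115,.042,.25)); print(R.from_rotvec(bot.read_state()['tcp_rot']).as_matrix().round(3))"
```

```text
t 0.25 tool [0.2076 0.6419 0.2526] target [0.44991136 0.0801049  0.25      ] shift [-4.6    4.034  0.031] turn [-0.     0.    -0.193] F [ 0.95 -0.12 -0.28] w 0.997351402924812
[[ 0.308  0.951 -0.   ]
 [ 0.951 -0.308 -0.001]
 [-0.001 -0.    -1.   ]]
```

>>> move_arm(series="0 0 0 -0.3 0.26 0 -1; 0 0 0 -0.6 0.52 0 -1; 0 0 0 -0.8 0.7 0 -1; 0 0 0 -1 0.88 0 -1; 0 0 0 -1 0.88 0 -1; 0 0 0 -1 0.88 0 -1; 0 0 0 -1 0.88 0 -1; 0 0 0 -1 0.88 0 -1", squeeze=20)

```text
time: 1.05
tool_pos: [0.2603, 0.5208, 0.2533]
tcp_rot: [-2.539, -1.849, -0.0]
wrist_force: [-0.2, 1.0, 0.9]
width: 0.002
```

>>> move_arm(series="0 0 0 -0.2 0.17 0 -1; 0 0 0 -0.4 0.35 0 -1; 0 0 0 -0.6 0.52 0 -1; 0 0 0 -0.8 0.7 0 -1; 0 0 0 -0.9 0.8 0 -1; 0 0 0 -1 0.88 0 -1; 0 0 0 -1 0.88 0 -1; 0 0 0 -1 0.88 0 -1")

```text
time: 1.85
tool_pos: [0.3136, 0.3984, 0.2534]
tcp_rot: [-2.54, -1.848, -0.001]
wrist_force: [0.1, 0.2, -0.0]
width: 0.0
```

>>> move_arm(series="0 0 0 -0.2 0.17 0 -1; 0 0 0 -0.4 0.35 0 -1; 0 0 0 -0.6 0.52 0 -1; 0 0 0 -0.8 0.7 0 -1; 0 0 0 -0.9 0.8 0 -1; 0 0 0 -1 0.88 0 -1; 0 0 0 -1 0.88 0 -1; 0 0 0 -1 0.88 0 -1")

```text
time: 2.65
tool_pos: [0.3665, 0.2761, 0.2533]
tcp_rot: [-2.54, -1.848, -0.0]
wrist_force: [-0.5, -0.4, -0.2]
width: -0.002
```

>>> move_arm(series="0 0 0 -0.2 0.17 0 -1; 0 0 0 -0.4 0.35 0 -1; 0 0 0 -0.6 0.52 0 -1; 0 0 0 -0.8 0.7 0 -1; 0 0 0 -0.9 0.8 0 -1; 0 0 0 -1 0.88 0 -1; 0 0 0 -1 0.88 0 -1; 0 0 0 -1 0.88 0 -1")

```text
time: 3.45
tool_pos: [0.4194, 0.1539, 0.2532]
tcp_rot: [-2.54, -1.848, -0.0]
wrist_force: [-0.7, 0.5, -1.8]
width: -0.002
```

```bash
python3 -c "
from h import *
rel((-.115,.042,.15))"
```

```text
t 3.45 tool [0.4194 0.1539 0.2532] target [0.44991136 0.0801049  0.15      ] shift [-0.609  0.518  1.032] turn [-0.    -0.    -0.193] F [-0.69  0.48 -1.82] w -0.0017656777093357828
```

>>> move_arm(series="0 0 -0.04 -0.2 0.17 0 -1; 0 0 -0.08 -0.4 0.35 0.1 -1; 0 0 -0.13 -0.61 0.52 0.3 -1; 0 0 -0.193 -0.61 0.52 0.5 -1; 0 0 -0.193 -0.61 0.52 0.8 -1; 0 0 -0.193 -0.61 0.52 1 -1; 0 0 -0.193 -0.61 0.52 1 -1; 0 0 -0.193 -0.61 0.52 1 -1")

```text
time: 4.25
tool_pos: [0.45, 0.08, 0.1534]
tcp_rot: [-2.116, -2.321, 0.001]
wrist_force: [0.2, -0.2, -0.2]
width: -0.001
```

```bash
python3 - <<'E'
from h import *
import cv2
rel((-.115,.042,.062))
for n in ("side","wrist","top"):
    c=viewer.read_camera(n); cv2.imwrite(f"pics/{n}1.png",c["pixels"][:,:,::-1])
t=cv2.imread("pics/side1.png")[135:285,220:370]; t=cv2.resize(t,None,fx=4,fy=4,interpolation=cv2.INTER_CUBIC)
cv2.imwrite("pics/sidez1.png",t)
E
```

```text
t 4.25 tool [0.45   0.08   0.1534] target [0.44991136 0.0801049  0.062     ] shift [ 0.001 -0.001  0.914] turn [-0. -0.  0.] F [ 0.23 -0.2  -0.16] w -0.0010084835286315655
```

View pics/sidez1.png

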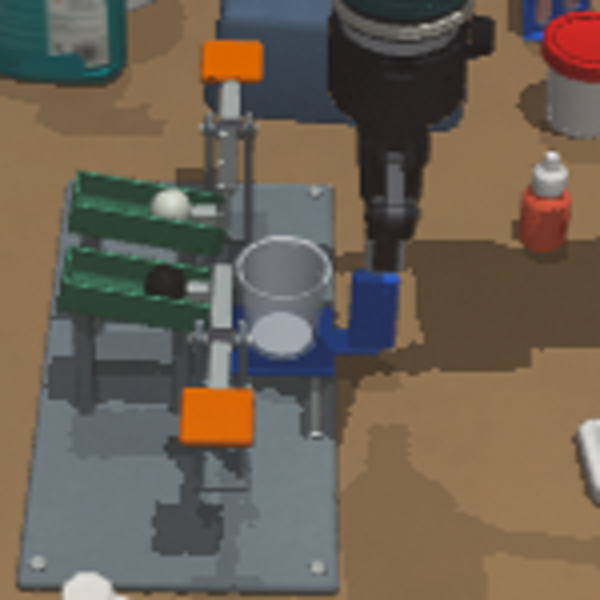

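View pics/wrist1.png

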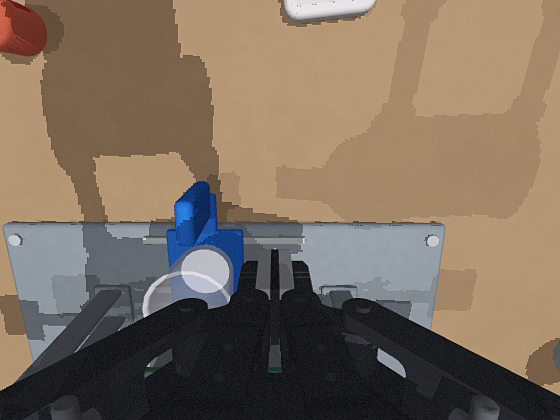

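```bash
python3 - <<'E'
from h import *
s=bot.read_state();Rm=R.from_rotvec(s["tcp_rot"]).as_matrix()
c=viewer.read_camera("wrist")
M=c["mount"]
def pw(p):
    t=Rm.T@(p-np.array(s["tool_pos"])); q=M[:3,:3].T@(t-M[:3,3]); v=c["K"]@np.array([q[0],-q[1],-q[2]]); return v[:2]/v[2]
for dx in(-.015,.015):
  for dy in (-.006,.006): print(dx,dy,pw(D2W(P,(-.115+dx,-.0145+dy,.076))))
for l in ((-.0925,.18,.01),(-.0925,-.18,.01)): print(pw(D2W(P,l)))
for w in (-.015,0,.015): print("tip",pw(np.array(s["tool_pos"])+Rm@np.array([w,0,.022])))
E
```

```text
-0.015 -0.006 [171.54960251 199.06926239]
-0.015 0.006 [191.85473901 199.05537279]
0.015 -0.006 [175.60629592 246.13893485]
0.015 0.006 [195.11770955 246.12634909]
[448.70691088 222.35981676]
[-1.91060764e-01  2.22658153e+02]
tip [243.9190188  268.34410186]
tip [277.40286311 268.33137538]
tip [310.88934942 268.3186479 ]
```

>>> move_arm(series="0 0 0 0 0 0.25 -1; 0 0 0 0 0 0.5 -1; 0 0 0 0 0 0.75 -1; 0 0 0 0 0 0.91 -1; 0 0 0 -0.1 0 0.91 -1; 0 0 0 -0.2 0 0.91 -1; 0 0 0 -0.3 0 0.91 -1; 0 0 0 -0.4 0 0.91 -1")

```text
time: 5.25
tool_pos: [0.4555, 0.0385, 0.0639]
tcp_rot: [2.117, 2.318, 0.004]
wrist_force: [1.4, 1.3, 1.1]
width: 0.004
```

>>> move_arm(series="0 0 0 -0.03 0 0 -1; 0 0 0 -0.05 0 0 -1; 0 0 0 -0.08 0 0 -1; 0 0 0 -0.1 0 0 -1; 0 0 0 -0.12 0 0 -1; 0 0 0 -0.14 0 0 -1; 0 0 0 -0.14 0 0 -1; 0 0 0 -0.14 0 0 -1")

```text
time: 6.05
tool_pos: [0.4548, 0.0254, 0.062]
tcp_rot: [-2.117, -2.32, 0.001]
wrist_force: [-0.4, 0.6, 0.7]
width: -0.001
```

```bash
python3 - <<'E'
from h import *
import cv2
rel((-.115,-.014,.062))
for n in ("side","wrist"):
    c=viewer.read_camera(n); cv2.imwrite(f"pics/{n}2.png",c["pixels"][:,:,::-1])
t=cv2.imread("pics/side2.png")[135:285,220:370]; t=cv2.resize(t,None,fx=4,fy=4,interpolation=cv2.INTER_CUBIC)
cv2.imwrite("pics/sidez2.png",t)
E
```

```text
t 6.05 tool [0.4548 0.0254 0.062 ] target [0.45507003 0.02434301 0.062     ] shift [-0.011  0.002  0.   ] turn [-0.  0. -0.] F [-0.43  0.6   0.72] w -0.0006081511219236179
```

View pics/sidez2.png

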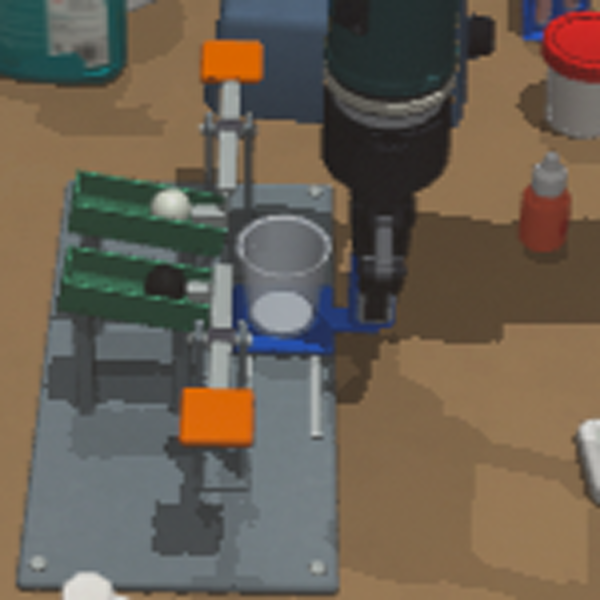

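View pics/wrist2.png

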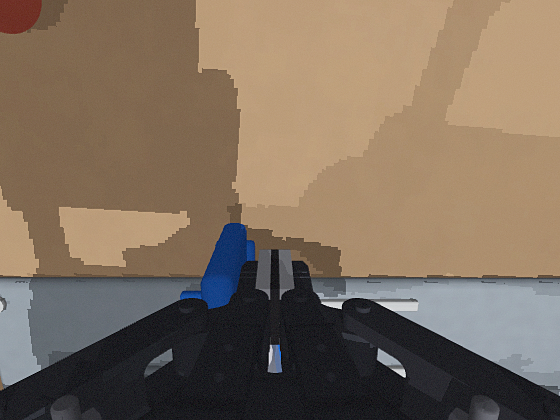

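>>> move_arm(series="0 0 0 -0.01 0 0 -1; 0 0 0 -0.02 0 0 -1; 0 0 0 -0.03 0 0 -1; 0 0 0 -0.03 0 0 -1; 0 0 0 -0.04 0 0 -1; 0 0 0 -0.04 0 0 -1; 0 0 0 -0.04 0 0 -1; 0 0 0 -0.04 0 0 -1")

```text
time: 6.95
tool_pos: [0.455, 0.0239, 0.0621]
tcp_rot: [-2.117, -2.316, -0.004]
wrist_force: [-1.3, 13.0, 0.4]
width: -0.001
```

>>> move_arm(series="0 0 0 0.1 0 0 -1; 0 0 0 0.2 0 0 -1; 0 0 0 0.2 0 -0.2 -1; 0 0 0 0.2 0 -0.4 -1; 0 0 0 0.2 0 -0.7 -1; 0 0 0 0.2 0 -1 -1; 0 0 0 0.2 0 -1 -1; 0 0 0 0.2 0 -1 -1")

```text
time: 7.75
tool_pos: [0.4544, 0.0416, 0.1632]
tcp_rot: [2.116, 2.32, 0.002]
wrist_force: [0.3, 1.1, 0.2]
width: 0.0
```

>>> move_arm(series="0 0 0 0 0 -0.3 -1; 0 0 0 0 0 -0.5 -1; 0 0 0 -0.2 0 -0.5 -1; 0 0 0 -0.4 0 -0.5 -1; 0 0 0 -0.7 0.2 -0.5 -1; 0 0 0 -1 0.4 -0.5 -1; 0 0 0 -1 0.4 -0.5 -1; 0 0 0 -1 0.4 -0.5 -1")

```text
time: 8.55
tool_pos: [0.5017, -0.0547, 0.2103]
tcp_rot: [-2.117, -2.316, 0.003]
wrist_force: [-0.3, 0.5, -0.4]
width: -0.002
```

```bash
python3 - <<'E'
from h import *
import cv2
rel((-.022,-.16,.18))
for n in ("side","top"):
    c=viewer.read_camera(n); cv2.imwrite(f"pics/{n}3.png",c["pixels"][:,:,::-1])
t=cv2.imread("pics/side3.png")[135:285,220:370]; t=cv2.resize(t,None,fx=4,fy=4,interpolation=cv2.INTER_CUBIC)
cv2.imwrite("pics/sidez3.png",t)
E
```

```text
t 8.55 tool [ 0.5017 -0.0547  0.2103] target [ 0.56112398 -0.11246912  0.18      ] shift [-0.629  0.541  0.3  ] turn [-0.002 -0.001 -0.001] F [-0.33  0.5  -0.4 ] w -0.002096079496623923
```

View pics/sidez3.png

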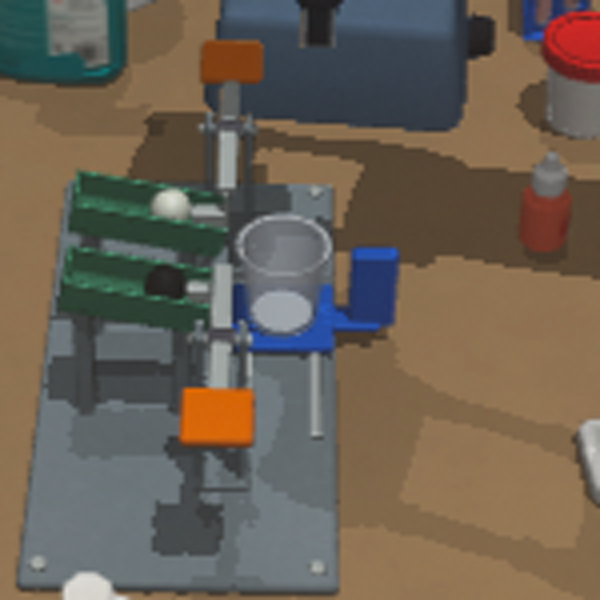

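>>> move_arm(series="0 0 0 -0.2 0.2 0 -1; 0 0 0 -0.4 0.4 0 -1; 0 0 0 -0.62 0.54 0 -1; 0 0 0 -0.62 0.54 0.1 -1; 0 0 0 -0.62 0.54 0.3 -1; 0 0 0 -0.62 0.54 0.4 -1; 0 0 0 -0.62 0.54 0.4 -1; 0 0 0 -0.62 0.54 0.4 -1")

```text
time: 9.45
tool_pos: [0.5615, -0.1105, 0.1721]
tcp_rot: [-2.116, -2.321, 0.001]
wrist_force: [0.2, 0.0, 0.3]
width: 0.001
```

```bash
python3 - <<'E'
from h import *
import cv2
rel((-.022,-.16,.152))
c=viewer.read_camera("side"); t=c["pixels"][110:260,200:350,::-1]; t=cv2.resize(t,None,fx=4,fy=4,interpolation=cv2.INTER_CUBIC)
cv2.imwrite("pics/sidez4.png",t)
c=viewer.read_camera("wrist");cv2.imwrite("pics/wrist4.png",c["pixels"][:,:,::-1])
E
```

```text
t 9.45 tool [ 0.5615 -0.1105  0.1721] target [ 0.56112398 -0.11246912  0.152     ] shift [-0.019 -0.005  0.201] turn [-0. -0. -0.] F [0.19 0.02 0.27] w 0.0009464591673918433
```

View pics/sidez4.png

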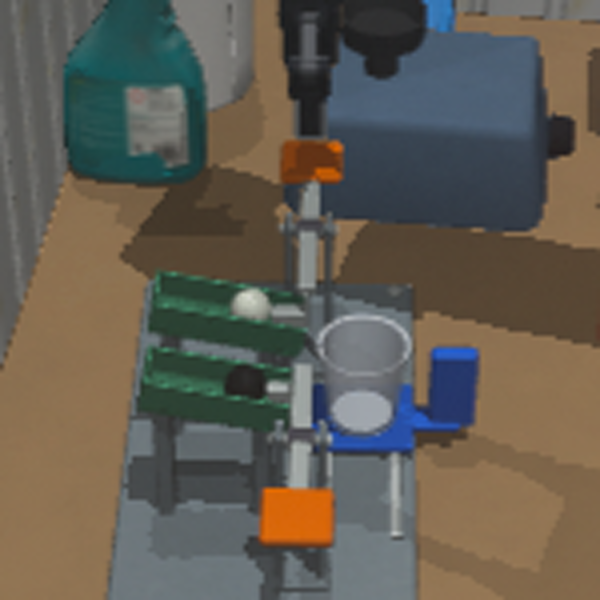

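View pics/wrist4.png

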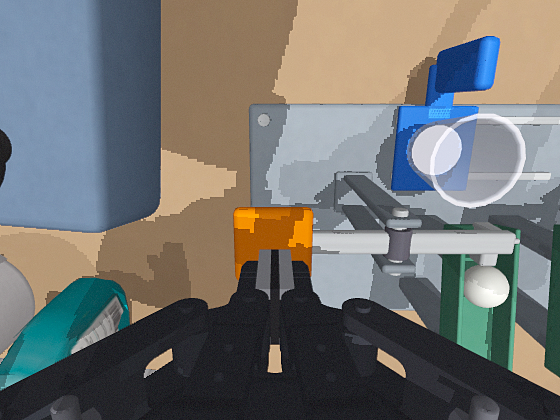

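```bash
python3 - <<'E'
from h import *
s=bot.read_state();Rm=R.from_rotvec(s["tcp_rot"]).as_matrix()
c=viewer.read_camera("wrist")
M=c["mount"]
for z in (.022,.042):
  for y in (-.02,0,.02):
    q=M[:3,:3].T@(np.array([0,y,z])-M[:3,3]); v=c["K"]@np.array([q[0],-q[1],-q[2]]); print(z,y,v[:2]/v[2])
E
```

```text
0.022 -0.02 [277.48747734 226.17682275]
0.022 0 [277.40304829 268.33313219]
0.022 0.02 [277.32439284 307.60662042]
0.042 -0.02 [277.15137734 212.43320019]
0.042 0 [277.08676348 250.42175921]
0.042 0.02 [277.02610067 286.08737743]
```

>>> move_arm(series="0 0 0 -0.01 -0.03 0.1 -1; 0 0 0 -0.01 -0.03 0.18 -1; 0 0 0 -0.01 -0.03 0.25 -1; 0 0 0 -0.01 -0.03 0.32 -1; 0 0 0 -0.01 -0.03 0.38 -1; 0 0 0 -0.01 -0.03 0.44 -1; 0 0 0 -0.01 -0.03 0.49 -1; 0 0 0 -0.01 -0.03 0.53 -1")

```text
time: 10.4
tool_pos: [0.56, -0.1123, 0.1196]
tcp_rot: [2.117, 2.32, 0.002]
wrist_force: [0.2, -0.2, 7.3]
width: 0.002
```

```bash
python3 - <<'E'
from h import *
import cv2
rel((-.022,-.16,.117))
c=viewer.read_camera("side"); t=c["pixels"][110:260,200:350,::-1]; t=cv2.resize(t,None,fx=4,fy=4,interpolation=cv2.INTER_CUBIC)
cv2.imwrite("pics/sidez5.png",t)
E
```

```text
t 10.4 tool [ 0.56   -0.1123  0.1196] target [ 0.56112398 -0.11246912  0.117     ] shift [-0.003  0.011  0.026] turn [ 0.001 -0.    -0.   ] F [ 0.17 -0.17  7.33] w 0.0017466374047377992
```

View pics/sidez5.png

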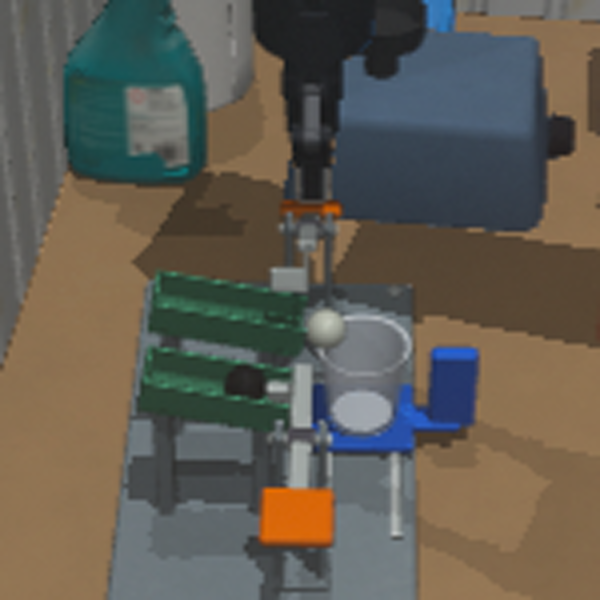

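The gate is up and the ball is entering the cup. I'll hold, then look.

>>> move_arm(series="0 0 0 0 0 0 -1; 0 0 0 0 0 0 -1; 0 0 0 0 0 0 -1; 0 0 0 0 0 0 -1; 0 0 0 0 0 0 -1; 0 0 0 0 0 0 -1; 0 0 0 0 0 0 -1; 0 0 0 0 0 0 -1")

```text
time: 11.25
tool_pos: [0.5601, -0.1126, 0.12]
tcp_rot: [2.117, 2.319, 0.002]
wrist_force: [-1.6, 0.4, 6.5]
width: 0.0
```

```bash
python3 - <<'E'
from h import *
import cv2
c=viewer.read_camera("side"); t=c["pixels"][110:260,200:350,::-1]; t=cv2.resize(t,None,fx=4,fy=4,interpolation=cv2.INTER_CUBIC)
cv2.imwrite("pics/sidez6.png",t)
E
```

```text
(no output)
```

View pics/sidez6.png

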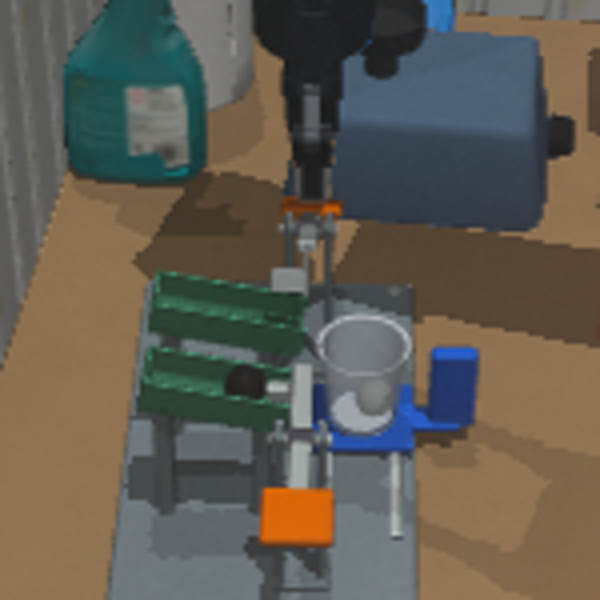

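The ball is in the cup, at zoom pixel (375,397). Now I'll release the paddle slowly.

>>> move_arm(series="0 0 0 0 0 -0.06 -1; 0 0 0 0 0 -0.12 -1; 0 0 0 0 0 -0.18 -1; 0 0 0 0 0 -0.24 -1; 0 0 0 0 0 -0.3 -1; 0 0 0 0 0 -0.38 -1; 0 0 0 0 0 -0.5 -1; 0 0 0 0 0 -0.7 -1")

```text
time: 12.1
tool_pos: [0.5574, -0.1116, 0.1881]
tcp_rot: [-2.114, -2.317, 0.003]
wrist_force: [1.2, 0.3, -0.1]
width: -0.001
```

>>> move_arm(series="0 0 0 0 0 -0.2 -1; 0 0 0 0 0 -0.4 -1; 0 0 0 0 0 -0.4 -1; 0 0 0 0 0 -0.4 -1; 0 0 0 0 0 -0.4 -1; 0 0 0 0 0 -0.4 -1; 0 0 0 0 0 -0.4 -1; 0 0 0 0 0 -0.4 -1")

```text
time: 12.9
tool_pos: [0.5589, -0.1125, 0.2285]
tcp_rot: [-2.117, -2.32, 0.001]
wrist_force: [0.1, 0.1, -0.3]
width: 0.001
```

```bash
python3 - <<'E'
from h import *
import cv2
rel((-.022,-.16,.23))
c=viewer.read_camera("side"); t=c["pixels"][110:260,200:350,::-1]; t=cv2.resize(t,None,fx=4,fy=4,interpolation=cv2.INTER_CUBIC)
cv2.imwrite("pics/sidez7.png",t)
c=viewer.read_camera("wrist");cv2.imwrite("pics/wrist7.png",c["pixels"][:,:,::-1])
c=viewer.read_camera("side");cv2.imwrite("pics/side7.png",c["pixels"][:,:,::-1])
E
```

```text
t 12.9 tool [ 0.5589 -0.1125  0.2285] target [ 0.56112398 -0.11246912  0.23      ] shift [-0.002  0.022 -0.015] turn [-0.001 -0.    -0.   ] F [ 0.12  0.09 -0.25] w 0.0007270399520078682
```

View pics/sidez7.png

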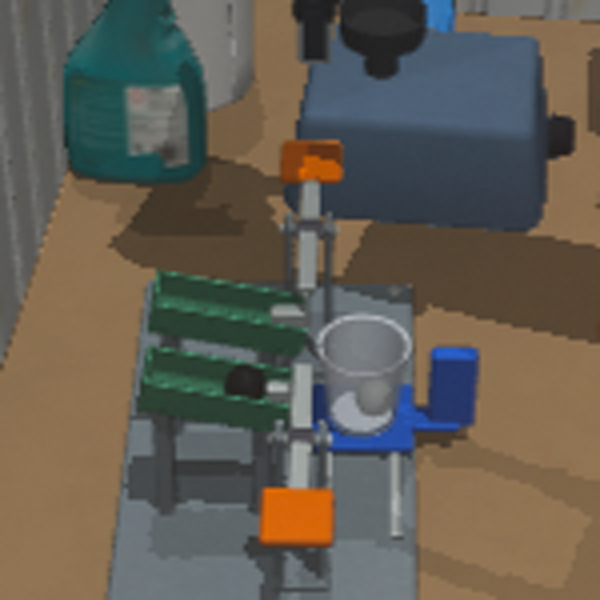

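View pics/wrist7.png

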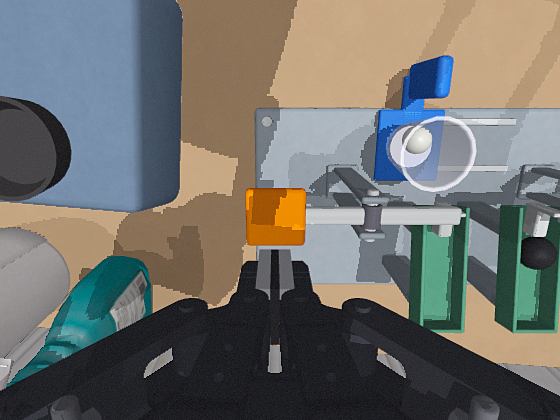

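View pics/side7.png

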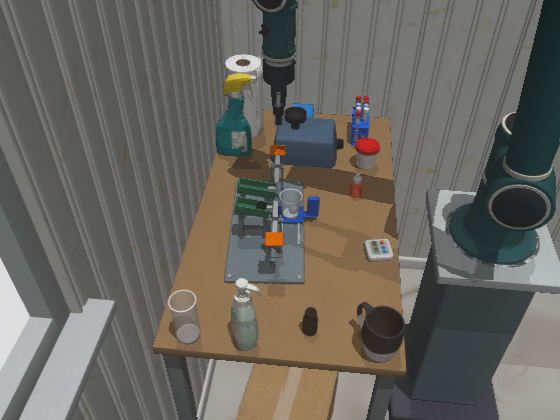

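The white ball is in the cup, at wrist pixel (418,140). The beam is level again, the black ball is still in its lane at (538,252), and the bystanders haven't moved.

```bash
python3 -c "
from workcell import bot
print(bot.finish_job())"
```

```text
the job is handed in; nothing more can be done
None
```

The white ball is in the cup, and I handed the job in at about 13 s of the 38 s allowed.

- **Carriage:** The white ball was in the right lane, so I pushed the tab with the closed fingers to the right end stop. The force rose to about 13 N with no further travel. The tab had moved about 5.5 px in the side view, which matches the full slide to -35 mm.
- **Paddle:** I pressed the right paddle about 33 mm down at about 7 N. The gate lifted and the ball rolled into the cup. I then let the paddle up slowly.
- **Last checks:** The side and wrist pictures showed the white ball on the cup floor, the right lever level with its gate shut, and the black ball still in its lane. The other objects looked unmoved, and the robot was clear of everything with wrist force near 0 N.

No check failed. The fitted dispenser pose was off by about 1 px (roughly 3 mm), and it caused no trouble in the moves.

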